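Snap the burr carrier into a coffee grinder

ROBOT

A 7-joint arm with a two-finger parallel gripper is mounted at the origin on the work surface. World frame = base frame: x ahead of the robot, y to its left, z up, the work surface at z = 0. Lengths are in m, angles in rad, forces in N, time in s.
With the tool pointing down it reaches from about 0.4 to 0.875 m from the base axis. Payload 6.5 kg.
Tool frame: the origin (TCP) lies at the centre of the arm's flange, where the gripper is bolted on; the fingertips stand 173 mm ahead of it and the grasp point (between the pads) lies 155 mm ahead of it (arm.tip_extent is the z of the fingertips in the tool frame, in m); z points along the fingers, y is the line along which they close (so a half turn about z gives the same grasp; the last joint's range is limited). The gripper opens to 85 mm and grips with 20 to 120 N. Pads are 22 mm wide; open, the fingers measure 114 mm over their backs; the gripper's body (76 mm by 85 mm) begins 54 mm behind the grasp point. The pads swing forward as they close: fully open they stand 13 mm farther back than shut.
Start: joints at [1.276, 0.536, -0.004, 1.538, 0.003, 1.067, -0.071], TCP at [0.147, -0.633, 0.405] pointing down, gripper open.
Joint ranges: [-2.7, 2.7], [-0.37, 2.16], [-1.27, 1.26], [0.24, 2.4], [-1.31, 4.45], [0.19, 1.91], [-2.76, 2.76]. Speed limits (rad/s): [2.39, 2.39, 3.14, 3.14, 3.14, 3.14, 3.14].

INTERFACE

Orientations are given as [roll, pitch, yaw] about the fixed x, y, z axes, in that order (R = Rz(yaw) Ry(pitch) Rx(roll)).
In Python, from station import arm gives the robot as it stands.
- The arm moves only by the shell command python3 -m crank 'ROWS' [FORCE]. ROWS is JSON, a list of rows, each a list of 3 entries, a list of its own where there are three numbers: the shift along the tool's x, y, z normalised to -1 to 1, where 1 is 800 mm, then the turn about the tool's z normalised to -1 to 1, where 1 is 360 degrees, then the opening, from 0 (shut) to 1 (fully open). In form: [[[tx, ty, tz], roll, grip], ...]. A call has 1 to 20 rows; each row shifts and turns the commanded pose from where the row before left it, along the tool's axes as they then stand; what a row does not reach is not made up. A row lasts 1/10 s, in which the tool goes at most 50 mm and 8.59 degrees, less where a joint would pass 70% of its speed; a pose out of reach is approached as far as the arm can. A call with a number of a shift or a turn outside -1 to 1 is refused whole. A call with a gripper value outside its range is refused whole. The fingers move at their own pace and stop on an object; FORCE is the grip in N (left out, the last holds). Time passes only in rows, so rows that do not move let the fingers close. It gives the time, the measured TCP pose, the force, the opening and the grip force at its end, in the units of the state.
- arm.get_obs(): the state, without advancing time (a new reading comes with each control period).
- arm.get_image(name): name is "scene" or "top" or "wrist"; returns a dict with "image" (420x560x3 uint8, red, green, blue), "depth" (420x560 float32, m along the optical axis (not along the pixel's ray), 0 where there is no reading), "fx", "fy", "cx", "cy" (pixels), "pose" (4x4, takes a point from camera to world coordinates). Camera axes: x right, y down, z forward; pixel columns grow to the right and rows downward; lengths in m; the calibration is good to about 2 mm. A picture is of the moment at which its call begins.
- arm.job_done(): hands the job in; it is judged then, once.
The state is a dict: "clock": time; "joint_pos": joint angles; "qd": joint speeds; "joint_efforts": joint torques, N m; "eef_pos": TCP position; "orientation": TCP orientation; "wrist_force": force on the tool from outside, world axes, zero at the start; "moment": the same for the moment, N m; "opening": finger opening in m; "grasp_force": force on a finger pad.
Only numpy, scipy, OpenCV 4.12 (cv2) and the standard library are available. Lean on these libraries where they do the work, as an engineer would, in place of code of your own. Each camera call takes 0.05 s, during which the arm holds its last target. There are 200 camera calls.

TASK

Refit the burr carrier, the steel sleeve with a flange round its foot, in the opened coffee grinder: slide it flange down over the upright drive shaft, then press it gently down against the spring, stopping as soon as you feel it firmly home (never force it), so that both catches snap over the flange. Let go: it must stay down by itself; leave the other parts and tools where they are.

Things in the scene. Friction and masses are not known exactly. Their poses are not given: they have to be found in the camera images.
- carrier: The burr carrier: a plain steel sleeve 44 mm tall and 34 mm across, with a flange 52 mm across and 7 mm thick round its foot and a 14 mm bore right through; about 0.2 kg. It stands on the table on its flange, so it is gripped by the sleeve above the flange. Origin: centre of its underside; z up along the bore.
- grinder: The coffee grinder, its hopper off: a fixed black box, 190 x 150 mm footprint, deck 150 mm above the table, with a round aluminium throat standing on it. Origin: centre of its underside on the table, on the axis of throat and shaft; the spout is on its -x side. In the throat two sprung steel catches face each other along its x axis; they give way to the flange and snap in over it by themselves.
- throat (a point): Centre of the throat's rim, 206 mm above the table; the tube is 92 mm outside, 82 mm inside. Standing on the raised seat, the carrier's top is 16 to 28 mm above the rim; fully pressed, 2 mm below to 10 mm above it. So fingers holding its sides usually meet the rim before it is home: let go and press on its top end with shut fingers.
- shaft_tip (a point): Centre of the top of the grinder's fixed, upright steel drive shaft: 11 mm diameter with a tapered tip 6 mm across, 200 mm above the table, 6 mm below the throat's rim.
- seat (a joint): How far the sprung seat disc (42 mm across, round the shaft) is pressed, m: 0 up, its top 178 to 190 mm above the table (the grind setting, not measured, shifts seat and catches up to 6 mm either way); 0.018 at its firm stop; catches snap over at about 0.016 and hold it there. 3.5 N starts it, 8 N holds it at the stop, with up to 8 N more as the flange passes the catches.
- spacer: Another part, not to be used: plain steel tube 34 mm across, 34 mm tall, 22 mm bore, no flange. Origin: centre of its underside.
- burr: Another part, not to be used: flat steel ring 56 mm across, 14 mm tall, 36 mm bore. Origin: centre of its underside.
- cup: White cup, 80 mm across, 105 mm tall. Origin: centre of its underside.
- hopper: Clear bean hopper, a bowl 124 mm across, 110 mm tall. Origin: centre of its underside.
- grille: Black round drip grille lying flat, 124 mm across, 14 mm thick. Origin: centre of its underside.
- driver_a: Yellow-handled screwdriver lying on the table. Origin: under its middle.
- driver_b: Another yellow-handled screwdriver lying on the table. Origin: under its middle.
Mind the look-alikes: they are no part of the job. Leave any pink, red or yellow look-alike of the carrier alone.

How it is judged:
On the way, in this order (a step that is already met when the one before it is completed fails the run):
1. the carrier is upright over the shaft, its bore around the shaft's top (horizontal distance between carrier and shaft_tip below 0.005 m and z of carrier in the frame of shaft_tip below -0.003 m and angle between carrier's own z axis and vertical below 0.3 rad), for 0.1 s.
2. the sprung seat has been pressed to where the catches snap over (value of joint seat above 0.015 m), for 0.05 s.
At the end, for the whole second after the job is handed in: The carrier stays down by itself on the shaft, under the catches: seat still pressed by more than 14 mm of its 18, carrier within 4 mm of the shaft's axis, its foot more than 24 mm below the shaft's tip, upright within 0.05 rad, at rest, nothing touched by the robot (value of joint seat above 0.014 m and horizontal distance between carrier and shaft_tip below 0.004 m and z of carrier in the frame of shaft_tip below -0.024 m and angle between carrier's own z axis and vertical below 0.05 rad and linear speed of carrier below 0.02 m/s).
It fails at once if the carrier was hammered or forced into the grinder with more than 35 N (contact force between carrier and grinder above 35 N).
It fails at once if another part, the cup, the hopper, the grille or a screwdriver was moved by more than 30 mm (distance of any of spacer, burr, cup, hopper, grille, driver_a, driver_b from where it was at the start of the episode above 0.03 m).
It also fails if it takes over 48 s, if anything falls off the work surface, if the arm or the gripper's body presses on something with over 40 N, if the wrist force passes 120 N, or if a joint passes its speed limit or range.

## Working session

There is one attempt and no reset: what is moved stays moved. The work goes in short steps, Python scripts to look and compute and a shell command to move; the robot and the scene stay as the last step left them, time stands still between calls to the robot, and variables do not carry over. Pictures are saved under pics/ and viewed, at most 10 in all, crops included, and the job is handed in when it is done.

```bash
ls; mkdir -p pics
cat > h.py <<'E'
from station import arm
import cv2, numpy as np
def shot(n,f):
    d=arm.get_image(n); np.savez(f'{f}.npz',**d)
    cv2.imwrite(f'pics/{f}.png',d['image'][:,:,::-1]); return d
def pts(d):
    z=d['depth']; v,u=np.mgrid[:z.shape[0],:z.shape[1]]
    p=np.stack([(u-d['cx'])/d['fx']*z,(v-d['cy'])/d['fy']*z,z],-1)
    return p@d['pose'][:3,:3].T+d['pose'][:3,3]
def ray(d,u,v,h):
    r=d['pose'][:3,:3]@np.array([(u-d['cx'])/d['fx'],(v-d['cy'])/d['fy'],1]);o=d['pose'][:3,3]
    return o+r*(h-o[2])/r[2]
E
python3 - <<'E'
from h import *
s=shot('scene','s0');t=shot('top','t0')
for d in(s,t):print(d['fx'],d['pose'].round(3).tolist(),(d['depth']>0).mean())
print(arm.get_obs())
E
```

```text
pics
514.5861805147956 [[0.044, 0.87, -0.492, 1.079], [0.999, -0.032, 0.034, -0.098], [0.014, -0.493, -0.87, 1.034], [0.0, 0.0, 0.0, 1.0]] 0.9961522108843538
483.3114902330106 [[-0.017, -0.984, 0.177, 0.407], [-1.0, 0.017, -0.005, -0.064], [0.002, -0.177, -0.984, 1.099], [0.0, 0.0, 0.0, 1.0]] 0.9959311224489796
{'clock': 0.1, 'joint_pos': array([ 1.27576832,  0.53712206, -0.0044574 ,  1.53874346,  0.00263237,
        1.06728773, -0.07121671]), 'qd': array([-0.00097168, -0.00326233,  0.00185199, -0.00180755,  0.00243312,
        0.00027812,  0.00082087]), 'joint_efforts': array([ 3.05496949e-03, -5.84566605e+01,  1.05207559e+00, -2.59773195e+01,
        1.26330665e-02,  4.69028426e-03, -4.41023440e-05]), 'eef_pos': array([ 0.14739107, -0.63277701,  0.40389183]), 'orientation': array([-3.14004343e+00,  1.33583136e-04,  2.28914825e-01]), 'wrist_force': array([ 0.17242143, -0.01032893,  0.35564615]), 'moment': array([0.03043989, 0.02453372, 0.05480763]), 'grasp_force': 0.0, 'opening': 0.08542742115540107}
```

View pics/t0.png

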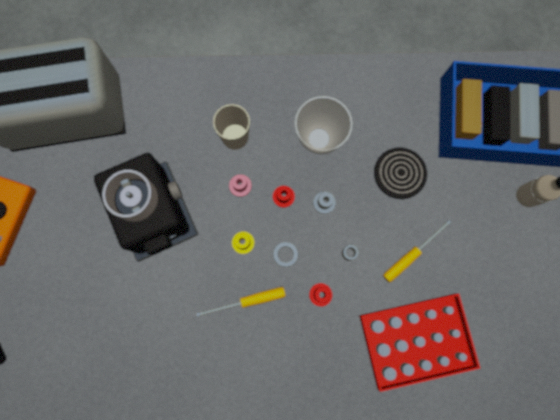

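View pics/s0.png

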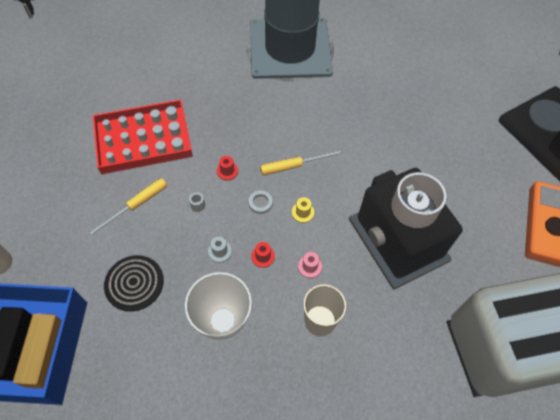

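Candidates, by top-image pixel: steel flanged (325,201), pink (240,184), red (284,195) and (321,294), yellow (243,241), spacer (350,252), burr (285,254). By the description I choose the steel one with a flange at (325,201), which is at (219,248) in the scene view. The grinder's throat is at (130,196) in top and (418,198) in scene.

Run:
```python
from h import *
for f,c,g in(('s0',(219,248),(418,198)),('t0',(325,201),(130,196))):
    d=dict(np.load(f+'.npz'));p=pts(d)
    def reg(c,r): return p[c[1]-r:c[1]+r,c[0]-r:c[0]+r].reshape(-1,3)
    q=reg(c,22)
    a=q[q[:,2]>.036];b=q[(q[:,2]>.003)&(q[:,2]<.012)]
    for w in(a,b):
        print(f,'carrier',len(w),np.median(w[:,2]).round(4)); 
        if len(w)>3:
            (x,y),r=cv2.minEnclosingCircle(w[:,:2].astype(np.float32));print(x,y,r)
    q=reg(g,45);z=q[:,2];print('hist',np.histogram(z,np.arange(.14,.24,.005)))
    w=q[(z>.2)&(z<.212)];rr=w
    # circle lsq with near-rim points
    A=np.c_[2*w[:,:2],np.ones(len(w))];s=np.linalg.lstsq(A,(w[:,:2]**2).sum(1),rcond=None)[0]
    print('rim',s[:2],np.sqrt(s[2]+s[:2]@s[:2]),len(w),np.median(w[:,2]))
    (x,y),r=cv2.minEnclosingCircle(w[:,:2].astype(np.float32));print(x,y,r)
    for m in 'all',:
      cc=s[:2];e=np.hypot(*(q[:,:2]-cc).T);k=q[(e<.012)];print('shaft',k[k[:,2]>.192].mean(0),len(k[k[:,2]>.192]))
    i=d['image'];crop=lambda c,r:cv2.resize(i[c[1]-r:c[1]+r,c[0]-r:c[0]+r,::-1],(390,390),interpolation=2)
    cv2.imwrite(f'pics/c_{f}.png',np.hstack([crop(c,26),crop(g,48)]))
    # all objects > 2cm height coarse
cv2.imwrite('pics/crop.png',np.vstack([cv2.resize(cv2.imread(f'pics/c_{f}.png'),(600,300)) for f in('s0','t0')]))
```

```text
s0 carrier 188 0.044
0.8383470773696899 -0.14558008313179016 0.24595703184604645
s0 carrier 325 0.0055
0.5966050624847412 -0.19464793801307678 0.06454044580459595
hist (array([ 142, 1090, 1265,  197,  129,  123,  138,  297,  331,  140,  158,
        152,  195,  286,    5,    0,    0,    0,    0]), array([0.14 , 0.145, 0.15 , 0.155, 0.16 , 0.165, 0.17 , 0.175, 0.18 ,
       0.185, 0.19 , 0.195, 0.2  , 0.205, 0.21 , 0.215, 0.22 , 0.225,
       0.23 , 0.235]))
rim [0.60013924 0.20515205] 0.04305816371627379 486 0.2055222815450647
0.5994592905044556 0.20570389926433563 0.047236450016498566
shaft [0.60080726 0.20466135 0.19752421] 27
t0 carrier 164 0.0431
0.516997754573822 -0.12962928414344788 0.12756995856761932
t0 carrier 240 0.0057
0.6173122525215149 -0.191685751080513 0.0662568137049675
hist (array([ 276, 1970,  964,  194,   69,   71,  115,  360,  196,   95,   95,
         93,  268,  163,    0,    0,    0,    0,    0]), array([0.14 , 0.145, 0.15 , 0.155, 0.16 , 0.165, 0.17 , 0.175, 0.18 ,
       0.185, 0.19 , 0.195, 0.2  , 0.205, 0.21 , 0.215, 0.22 , 0.225,
       0.23 , 0.235]))
rim [0.59707327 0.20502983] 0.04327738267326927 431 0.20435772547953224
0.5969842076301575 0.20575451850891113 0.04633473977446556
shaft [0.59660641 0.20444081 0.19733201] 24
```

View pics/crop.png

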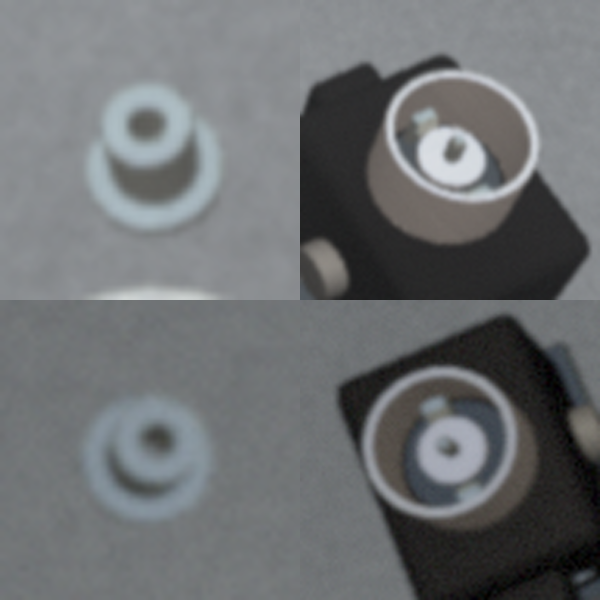

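The close crop confirms it: a bare steel sleeve with a flange at its foot. The throat shows the shaft, the white seat and two catches. Next I'll get tighter positions for the carrier and its neighbours.

Run:
```python
from h import *
for f,nb in(('s0',dict(car=(219,248),hop=(219,305),red=(263,255),grille=(134,283),spacer=(197,201),burr=(260,202))),('t0',dict(car=(325,201),hop=(323,125),red=(284,196),grille=(400,173),spacer=(350,252),burr=(285,254)))):
    d=dict(np.load(f+'.npz'));p=pts(d);z=p[...,2]
    m=((z>.004)).astype(np.uint8)
    n,l,st,ce=cv2.connectedComponentsWithStats(m)
    for k,(u,v) in nb.items():
        w0=l[v-8:v+8,u-8:u+8];w0=w0[w0>0]
        if len(w0)==0: print(f,k,'none');continue
        j=np.bincount(w0).argmax(); q=p[l==j]
        print(f,k,len(q),'min',q.min(0).round(3),'max',q.max(0).round(3))
        if k=='car':
            t=q[q[:,2]>.040]; A=np.c_[2*t[:,:2],np.ones(len(t))]
            print('  top mean',t.mean(0),len(t),cv2.minEnclosingCircle(t[:,:2].astype(np.float32)))
            b=q[q[:,2]<.011];print('  flange',cv2.minEnclosingCircle(b[:,:2].astype(np.float32)))
            # silhouette of top face by image: bore centroid
            i=cv2.cvtColor(d['image'],cv2.COLOR_RGB2GRAY)
for c in['s0','t0']:
    d=dict(np.load(c+'.npz'));print(c,d['cx'],d['cy'])
```

```text
s0 car 453 min [ 0.593 -0.214  0.004] max [ 1.079 -0.098  1.034]
  top mean [ 0.61654624 -0.1880913   0.05037615] 159 ((0.8383470773696899, -0.14558008313179016), 0.24595703184604645)
  flange ((0.6141757369041443, -0.18876348435878754), 0.025788869708776474)
s0 hop 3412 min [ 0.667 -0.261  0.004] max [ 1.079 -0.098  1.034]
s0 red 454 min [ 0.592 -0.121  0.004] max [ 1.079 -0.071  1.034]
s0 grille 2653 min [ 0.617 -0.429  0.004] max [ 1.079 -0.098  1.034]
s0 spacer 240 min [ 0.48  -0.256  0.004] max [ 1.079 -0.098  1.034]
s0 burr 314 min [ 0.468 -0.123  0.004] max [ 1.079 -0.07   1.034]
t0 car 368 min [ 0.407 -0.214  0.004] max [ 0.635 -0.064  1.099]
  top mean [ 0.60871656 -0.18873867  0.05064049] 145 ((0.516997754573822, -0.12962928414344788), 0.12756995856761932)
  flange ((0.6112959384918213, -0.18886247277259827), 0.02665637619793415)
t0 hop 2455 min [ 0.407 -0.244  0.004] max [ 0.867 -0.064  1.099]
t0 red 364 min [ 0.407 -0.121  0.004] max [ 0.65  -0.064  1.099]
t0 grille 2202 min [ 0.407 -0.43   0.004] max [ 0.738 -0.064  1.099]
t0 spacer 163 min [ 0.407 -0.267  0.004] max [ 0.508 -0.064  1.099]
t0 burr 290 min [ 0.465 -0.124  0.004] max [ 0.519 -0.072  0.019]
s0 277.4484776644366 203.2394082730279
t0 272.20680394713514 205.55375956724504
```

Carrier is at about (0.613,-0.189) with its top at 0.044. The throat axis is at about (0.5985,0.205) with its rim at 0.205. All of these agree with the sizes given. Now I'll turn the tool to yaw 0 and hover above the carrier.

```bash
python3 -m crank '[[[0,0,0],0.0182,1],[[0,0,0],0.0182,1],[[0.0416,-0.0396,0],0,1],[[0.0416,-0.0396,0],0,1],[[0.0416,-0.0396,0],0,1],[[0.0416,-0.0396,0],0,1],[[0.0416,-0.0396,0],0,1],[[0.0416,-0.0396,0],0,1],[[0.0416,-0.0396,0],0,1],[[0.0416,-0.0396,0],0,1],[[0.0416,-0.0396,0],0,1],[[0.0416,-0.0396,0],0,1],[[0.0416,-0.0396,0],0,1],[[0.0416,-0.0396,0],0,1],[[0.0416,-0.0396,0],0,0.75],[[0.0416,-0.0396,0],0,0.75],[[0,0,0],0,0.75]]' 40
python3 - <<'E'
from h import *
d=shot('wrist','w0');o=arm.get_obs();print(o['eef_pos'],o['orientation'],o['clock'],o['opening']);print(d['pose'].round(3).tolist(),d['fx'])
p=pts(d)
for lo,hi in((.040,.048),(.004,.010)):
    m=(p[...,2]>lo)&(p[...,2]<hi)&(abs(p[...,0]-.613)<.035)&(abs(p[...,1]+.189)<.035)
    if m.sum(): print(m.sum(),p[m].mean(0),cv2.minEnclosingCircle(p[m][:,:2].astype(np.float32)))
E
```

```text
clock: 1.8
eef_pos: [0.6172, -0.1819, 0.4041]
orientation: [-3.137, -0.002, 0.01]
wrist_force: [0.2, 1.0, 1.0]
opening: 0.064
grasp_force: 0.0
[ 0.61515057 -0.1853871   0.4038977 ] [-3.13917868e+00 -7.20431047e-07  6.68122797e-03] 1.85 0.06386043024337411
[[0.01, -0.961, -0.277, 0.688], [-1.0, -0.012, 0.003, -0.18], [-0.006, 0.277, -0.961, 0.373], [0.0, 0.0, 0.0, 1.0]] 358.64265951747456
805 [ 0.6125418  -0.18733015  0.04324957] ((0.6118313074111938, -0.1875552535057068), 0.01695871911942959)
777 [ 0.62037299 -0.18679728  0.00651383] ((0.61211758852005, -0.18749003112316132), 0.025814684107899666)
```

View pics/w0.png

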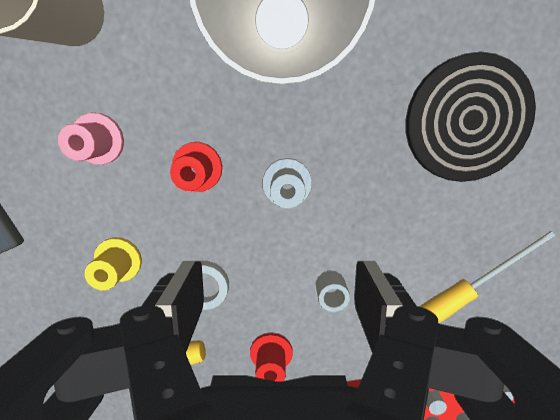

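The wrist view shows the steel carrier at (287,183), the burr at (205,285) and the spacer at (333,290). The hopper rim is clear above them. Measured again from close up: centre (0.612,-0.1876), top radius 17 mm, flange radius 26 mm. Descending.

```bash
python3 -m crank '[[[-0.001,0,0.0435],0,0.75],[[0,-0.001,0.0435],0,0.75],[[0,0,0.0435],0,0.75],[[0,0,0.0435],0,0.75],[[0,0,0.0435],0,0.75],[[0,0,0.0435],0,0.75],[[0,0,0],0,0.75],[[0,0,0],0,0.75]]'
```

```text
clock: 2.65
eef_pos: [0.612, -0.1895, 0.1961]
orientation: [3.141, 0.001, -0.001]
wrist_force: [0.8, -0.1, 0.1]
opening: 0.064
grasp_force: 0.0
```

```bash
python3 -m crank '[[[0,-0.001,0],0,0],[[0,0,0],0,0],[[0,0,0],0,0],[[0,0,0],0,0],[[0,0,0],0,0],[[0,0,0],0,0],[[0,0,0],0,0]]' 40
python3 -m crank '[[[0,0,-0.02],0,0],[[0,0,-0.04],0,0],[[0,0,-0.06],0,0],[[0,0,-0.06],0,0],[[0,0,-0.06],0,0],[[0,0,-0.06],0,0],[[0,0,0],0,0],[[0,0,0],0,0]]'
```

```text
clock: 3.35
eef_pos: [0.6134, -0.1882, 0.1984]
orientation: [3.141, -0.003, -0.0]
wrist_force: [-1.8, 1.1, 6.6]
opening: 0.0332
grasp_force: 39.2
clock: 4.15
eef_pos: [0.6123, -0.1878, 0.4383]
orientation: [3.141, -0.003, 0.0]
wrist_force: [-0.2, -0.3, -2.5]
opening: 0.0328
grasp_force: 40.2
```

Held (33 mm opening, 40 N, weight sensed). I'll move toward the grinder and stop short to measure the throat with the wrist camera.

```bash
python3 -m crank '[[[-0.0024,-0.03,-0.02],0,0],[[-0.0024,-0.05,-0.01],0,0],[[-0.0024,-0.055,0],0,0],[[-0.0024,-0.055,0],0,0],[[-0.0024,-0.055,0],0,0],[[-0.0024,-0.055,0],0,0],[[-0.0024,-0.055,0],0,0],[[0,-0.03,0],0,0],[[0,0,0],0,0],[[0,0,0],0,0],[[0,0,0],0,0]]'
python3 - <<'E'
from h import *
d=shot('wrist','w1');o=arm.get_obs();print(o['eef_pos'],o['orientation'],o['clock'],o['opening'])
p=pts(d);z=p[...,2];g=np.hypot(p[...,0]-.5985,p[...,1]-.205)
m=(g<.055)&(z>.202)&(z<.21);w=p[m];print(len(w),w.mean(0))
A=np.c_[2*w[:,:2],np.ones(len(w))];s=np.linalg.lstsq(A,(w[:,:2]**2).sum(1),rcond=None)[0]
print('rim',s[:2],np.sqrt(s[2]+s[:2]@s[:2]),cv2.minEnclosingCircle(w[:,:2].astype(np.float32)))
m=(g<.012)&(z>.19)&(z<.203);print('shaft',m.sum(),p[m].mean(0) if m.any() else '')
m=(g<.025)&(z>.17)&(z<.195);print('seat',m.sum(),np.median(p[m],0))
e=o['eef_pos'];m=(np.hypot(p[...,0]-e[0],p[...,1]-e[1])<.035)&(z>.23)&(z<.31)
print('held',m.sum());print(np.histogram(z[m],np.arange(.23,.32,.01)))
m2=m&(z<.27);q=p[m2];print(cv2.minEnclosingCircle(q[:,:2].astype(np.float32)),q.min(0))
E
```

```text
clock: 5.25
eef_pos: [0.5989, 0.1185, 0.4589]
orientation: [3.14, 0.002, -0.002]
wrist_force: [-0.4, -0.0, -2.3]
opening: 0.0331
grasp_force: 40.3
[0.59902561 0.11831298 0.45912618] [ 3.14024705e+00  1.42273267e-03 -2.31441325e-03] 5.3 0.032906325973319626
3490 [0.60104704 0.20876094 0.20509623]
rim [0.59936428 0.20689683] 0.043066881406272 ((0.5989325642585754, 0.20771338045597076), 0.04638451337814331)
shaft 236 [0.60017467 0.20602949 0.19678492]
seat 2582 [0.60106891 0.20411719 0.17942889]
held 11610
(array([   0,    0,    0, 2679,  527,  925, 1812, 5667]), array([0.23, 0.24, 0.25, 0.26, 0.27, 0.28, 0.29, 0.3 , 0.31]))
((0.6014267206192017, 0.11913025379180908), 0.025448421016335487) [0.59277757 0.09378981 0.2604139 ]
```

View pics/w1.png

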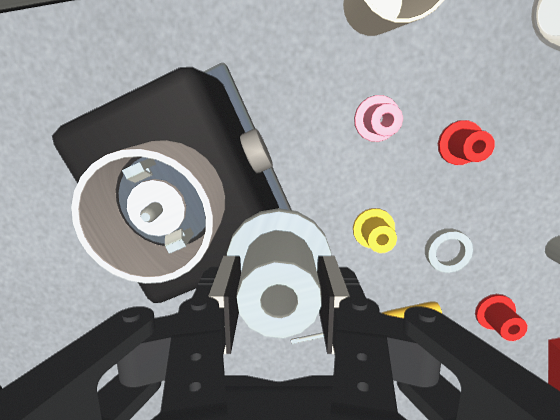

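The wrist view shows the throat at (143,215) with the shaft tip at (150,212). The carrier hangs upright in the pads with its top at (279,298). Next I'll measure the held carrier's axis in the same view.

Run:
```python
from h import *
d=dict(np.load('w1.npz'));p=pts(d);z=p[...,2]
def fit(w):
    A=np.c_[2*w[:,:2],np.ones(len(w))];s=np.linalg.lstsq(A,(w[:,:2]**2).sum(1),rcond=None)[0];return s[:2],np.sqrt(s[2]+s[:2]@s[:2])
v,u=np.mgrid[:420,:560]
m=(np.hypot(u-279,v-298)<42)&(z>.297)&(z<.312)&(abs(u-279)<40); w=p[m]; print(len(w),np.median(z[m]),cv2.minEnclosingCircle(w[:,:2].astype(np.float32)))
# bore edge
i=cv2.cvtColor(d['image'],cv2.COLOR_RGB2GRAY);b=((np.hypot(u-279,v-298)<30)&(i<140)).astype(np.uint8)
c=max(cv2.findContours(b,0,2)[0],key=cv2.contourArea);E=cv2.fitEllipse(c);print(E, ray(d,*E[0],float(np.median(z[m]))))
# shaft tip top by image
m=(np.hypot(u-150,v-212)<16)&(z>.185)&(z<.204);print('shaft',np.percentile(z[m],[50,90,100]));k=m&(z>.1985);print(k.sum(),p[k].mean(0))
# seat disc: white outer contour
b=((np.hypot(u-155,v-208)<36)&(z>.176)&(z<.1835)&(i>170)).astype(np.uint8)
c=max(cv2.findContours(b,0,2)[0],key=cv2.contourArea);E=cv2.fitEllipse(c);print(E,ray(d,*E[0],.1795))
# rim outer
mm=((z>.203)&(z<.209)&(np.hypot(u-143,v-215)<80)).astype(np.uint8);c=max(cv2.findContours(mm,0,2)[0],key=cv2.contourArea);E=cv2.fitEllipse(cv2.convexHull(c));print(E,ray(d,*E[0],.206))
```

```text
4634 0.30371354396947225 ((0.597166121006012, 0.11838328093290329), 0.017299320548772812)
((278.9364318847656, 300.165283203125), (30.465938568115234, 35.92206954956055), 90.74523162841797) [0.59729805 0.11871378 0.30371354]
shaft [0.19645668 0.19984706 0.20087863]
79 [0.59929695 0.20709806 0.19960716]
((155.26622009277344, 207.46241760253906), (52.574859619140625, 58.496246337890625), 122.1509780883789) [0.59938875 0.20737417 0.1795    ]
((142.2583465576172, 214.96957397460938), (130.4053497314453, 145.4788360595703), 119.75758361816406) [0.60191786 0.2067983  0.206     ]
```

Run:
```python
from h import *
d=dict(np.load('w1.npz'));p=pts(d);z=p[...,2]
v,u=np.mgrid[:420,:560]
m=(np.hypot(u-279,v-298)<36)&(z>.297)&(z<.312);w=p[m]
def plane(w):
    A=np.c_[w[:,:2]-w[:,:2].mean(0),np.ones(len(w))];return np.linalg.lstsq(A,w[:,2],rcond=None)[0]
print(plane(w))
# flange: connected front arc
m=(np.hypot(u-279,v-255)<60)&(v<250)&(z>.255)&(z<.275);w=p[m];print(len(w),plane(w),w.min(0),w.max(0))
f=w[np.abs(w[:,2]-np.median(w[:,2]))<.004]
# outer edge via max x per y bin
o=[]
for y in np.arange(.098,.139,.002):
    k=f[abs(f[:,1]-y)<.001]
    if len(k): o.append(k[k[:,0].argmax()][:2])
o=np.array(o);A=np.c_[2*o,np.ones(len(o))];s=np.linalg.lstsq(A,(o**2).sum(1),rcond=None)[0];print(s[:2],np.sqrt(s[2]+s[:2]@s[:2]))
# same-plane check: ground
m=(z<.02)&(abs(z)<.01);print(plane(p[m]))
```

```text
[0.02359713 0.00093258 0.30352108]
2608 [-0.11542935  0.0021622   0.26703058] [0.60295973 0.09433663 0.2604139 ] [0.6227517  0.14345767 0.27492533]
[0.59734607 0.11898012] 0.02515218084012474
[-0.0015438   0.00029111 -0.00031684]
```

The held axis is (0.5973,0.1187), bottom about 0.260, upright. The shaft is at (0.5994,0.2072). I need to shift +2 mm in x and +88.5 mm in y.

```bash
python3 -m crank '[[[0.0026,-0.03,0],0,0],[[0,-0.045,0],0,0],[[0,-0.0356,0],0,0],[[0,0,0],0,0],[[0,0,0.015],0,0],[[0,0,0.02],0,0],[[0,0,0.012],0,0],[[0,0,0],0,0],[[0,0,0],0,0],[[0,0,0],0,0]]'
python3 - <<'E'
from h import *
o=arm.get_obs();print(o['eef_pos'],o['wrist_force'])
for n,c in(('scene',(418,185)),('top',(130,185))):
    d=shot(n,'v_'+n);i=d['image'][c[1]-60:c[1]+60,c[0]-60:c[0]+60,::-1];cv2.imwrite(f'pics/q_{n}.png',cv2.resize(i,(390,390)))
cv2.imwrite('pics/q.png',np.hstack([cv2.imread('pics/q_scene.png'),cv2.imread('pics/q_top.png')]))
E
```

```text
clock: 6.3
eef_pos: [0.6014, 0.2083, 0.423]
orientation: [-3.141, -0.001, -0.001]
wrist_force: [-0.1, 0.7, -2.9]
opening: 0.0333
grasp_force: 40.4
[0.6014425  0.20827843 0.42300958] [-0.07849596  0.65682301 -2.93237725]
```

View pics/q.png

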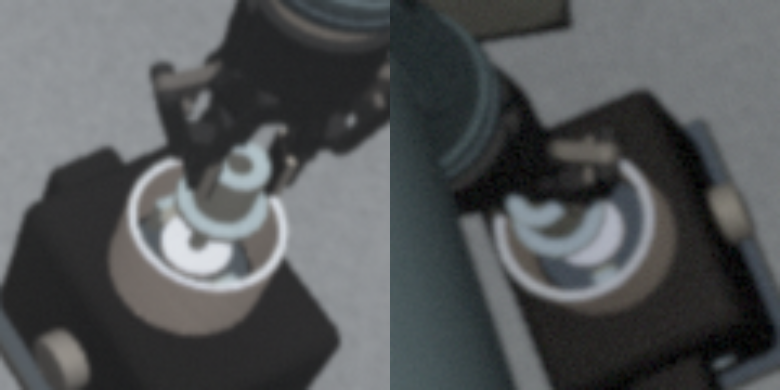

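The carrier hangs just above the shaft, upright and about centred inside the rim in both crops. I'll correct y by -1.2 mm and ease it onto the tip.

```bash
python3 -m crank '[[[0,0.0015,0.006],0,0],[[0,0,0.008],0,0],[[0,0,0.006],0,0],[[0,0,0.005],0,0],[[0,0,0.005],0,0],[[0,0,0.004],0,0],[[0,0,0],0,0]]'
```

```text
clock: 7.1
eef_pos: [0.6009, 0.2074, 0.3944]
orientation: [3.141, 0.001, 0.0]
wrist_force: [-0.3, 0.8, -2.0]
opening: 0.0332
grasp_force: 40.4
```

The bottom is at about 0.195 with no side force, so the bore is around the tip. Continuing down to the seat.

```bash
python3 -m crank '[[[0,0,0.004],0,0],[[0,0,0.004],0,0],[[0,0,0.004],0,0],[[0,0,0.003],0,0],[[0,0,0.001],0,0],[[0,0,0.001],0,0],[[0,0,0],0,0],[[0,0,0],0,0]]'
```

```text
clock: 7.9
eef_pos: [0.6011, 0.2074, 0.3816]
orientation: [-3.142, -0.0, 0.0]
wrist_force: [-1.0, -0.7, -1.8]
opening: 0.0331
grasp_force: 40.4
```

```bash
python3 -m crank '[[[0,0,0.001],0,0],[[0,0,0.001],0,0],[[0,0,0.001],0,0],[[0,0,0],0,0],[[0,0,0],0,0]]'
python3 -m crank '[[[0,0,0],0,0.5],[[0,0,0],0,0.5],[[0,0,0],0,0.5],[[0,0,0],0,0.5],[[0,0,-0.01],0,0.5],[[0,0,-0.03],0,0.5],[[0,0,-0.03],0,0.5],[[0,0,-0.03],0,0],[[0,0,0],0,0],[[0,0,0],0,0],[[0,0,0],0,0],[[0,0,0],0,0],[[0,0,0],0,0]]'
python3 - <<'E'
from h import *
o=arm.get_obs();print(o['eef_pos'],o['wrist_force'],o['opening'])
d=shot('wrist','w2');s=shot('scene','s2');t=shot('top','t2')
for n,d in(('w',d),('s',s),('t',t)):
    p=pts(d);z=p[...,2];g=np.hypot(p[...,0]-.5995,p[...,1]-.2072)
    m=(g<.03)&(z>.214)&(z<.232);w=p[m]
    if len(w)>5:print(n,len(w),np.median(z[m]),cv2.minEnclosingCircle(w[:,:2].astype(np.float32)))
i=cv2.cvtColor
cv2.imwrite('pics/r.png',np.hstack([cv2.resize(cv2.imread('pics/w2.png'),(400,300)),cv2.resize(cv2.imread('pics/s2.png')[110:260,320:520],(400,300))]))
E
```

```text
clock: 8.4
eef_pos: [0.6011, 0.2074, 0.379]
orientation: [3.142, 0.0, 0.0]
wrist_force: [-0.5, 0.2, -3.3]
opening: 0.033
grasp_force: 40.4
clock: 9.7
eef_pos: [0.6009, 0.2074, 0.4582]
orientation: [3.141, 0.001, 0.0]
wrist_force: [0.2, 0.7, -0.3]
opening: 0.0001
grasp_force: 0.0
[0.60093724 0.20735508 0.45822037] [ 0.23432796  0.71917438 -0.25126564] 8.364685560130757e-05
w 2103 0.2231111067666081 ((0.5993189215660095, 0.2082483470439911), 0.016943689435720444)
s 257 0.22372653508917018 ((0.5999200940132141, 0.20595310628414154), 0.01768830232322216)
t 243 0.2221374187493046 ((0.5975423455238342, 0.2061552256345749), 0.017245573922991753)
```

View pics/r.png

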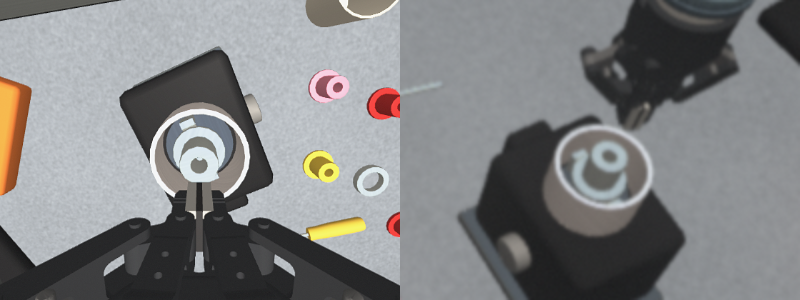

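The carrier stands on the raised seat, top at 0.223 and centred on the shaft, at about (198,165) in the left picture. Next I'll centre the shut fingers over it and come down to just above its top.

```bash
python3 -m crank '[[[-0.0018,0,0.02],0,0],[[0,0,0.03],0,0],[[0,0,0.015],0,0],[[0,0,0.006],0,0],[[0,0,0],0,0],[[0,0,0],0,0]]'
python3 -m crank '[[[0,0,0.002],0,0],[[0,0,0.002],0,0],[[0,0,0.002],0,0],[[0,0,0.002],0,0],[[0,0,0.002],0,0],[[0,0,0],0,0]]'
```

```text
clock: 10.45
eef_pos: [0.6, 0.2076, 0.4032]
orientation: [-3.141, -0.001, 0.0]
wrist_force: [-0.4, -0.0, -0.9]
opening: -0.0001
grasp_force: 0.0
clock: 11.05
eef_pos: [0.5998, 0.2074, 0.3945]
orientation: [-3.141, -0.001, 0.0]
wrist_force: [-0.5, -0.5, 3.2]
opening: -0.0003
grasp_force: 1.7
```

```bash
python3 -m crank '[[[0,0,0.002],0,0],[[0,0,0.002],0,0],[[0,0,0.002],0,0],[[0,0,0.002],0,0],[[0,0,0.002],0,0],[[0,0,0],0,0]]'
python3 -m crank '[[[0,0,0.0015],0,0],[[0,0,0.0015],0,0],[[0,0,0],0,0]]'
```

```text
clock: 11.65
eef_pos: [0.6, 0.2076, 0.3868]
orientation: [-3.141, -0.002, 0.0]
wrist_force: [0.7, 0.4, 5.5]
opening: -0.0004
grasp_force: 2.3
clock: 11.95
eef_pos: [0.6, 0.2076, 0.3845]
orientation: [-3.141, -0.002, 0.0]
wrist_force: [0.1, 0.3, 3.6]
opening: 0.0002
grasp_force: 2.5
```

```bash
python3 -m crank '[[[0,0,0.0012],0,0],[[0,0,0.0012],0,0],[[0,0,0],0,0]]'
python3 -m crank '[[[0,0,0.0012],0,0],[[0,0,0.0012],0,0],[[0,0,0],0,0]]'
```

```text
clock: 12.25
eef_pos: [0.6, 0.2076, 0.3826]
orientation: [-3.141, -0.002, 0.0]
wrist_force: [-0.1, -0.3, 5.9]
opening: -0.0002
grasp_force: 2.8
clock: 12.55
eef_pos: [0.6, 0.2076, 0.3806]
orientation: [-3.141, -0.002, 0.0]
wrist_force: [0.1, -0.6, 5.2]
opening: 0.0002
grasp_force: 2.7
```

```bash
python3 -m crank '[[[0,0,0.001],0,0],[[0,0,0.001],0,0],[[0,0,0],0,0]]'
python3 -m crank '[[[0,0,0.001],0,0],[[0,0,0],0,0]]'
```

```text
clock: 12.85
eef_pos: [0.6, 0.2076, 0.3794]
orientation: [-3.141, -0.002, 0.0]
wrist_force: [-0.6, 0.8, 6.6]
opening: 0.0002
grasp_force: 3.4
clock: 13.05
eef_pos: [0.6001, 0.2076, 0.3793]
orientation: [-3.141, -0.002, 0.0]
wrist_force: [-2.0, -1.3, 11.2]
opening: 0.0
grasp_force: 5.4
```

Resistance is rising at the catches. I'll keep going in small steps.

```bash
python3 -m crank '[[[0,0,0.001],0,0],[[0,0,0],0,0]]'
```

```text
clock: 13.25
eef_pos: [0.6002, 0.2077, 0.3791]
orientation: [-3.141, -0.003, -0.0]
wrist_force: [-3.3, -1.1, 14.4]
opening: 0.0001
grasp_force: 7.5
```

```bash
python3 -m crank '[[[0,0,0.0005],0,0],[[0,0,0],0,0]]'
```

```text
clock: 13.45
eef_pos: [0.6002, 0.2077, 0.3791]
orientation: [-3.141, -0.003, -0.0]
wrist_force: [-4.0, -2.8, 17.2]
opening: -0.0002
grasp_force: 8.4
```

```bash
python3 -m crank '[[[0,0,0.0008],0,0],[[0,0,0],0,0]]'
python3 - <<'E'
from h import *
for n in('scene','top'):
    d=shot(n,'x_'+n);p=pts(d);z=p[...,2];g=np.hypot(p[...,0]-.5995,p[...,1]-.2072)
    m=(g<.018)&(z>.19)&(z<.23);print(n,np.histogram(z[m],np.arange(.19,.231,.004))[0])
E
```

```text
clock: 13.65
eef_pos: [0.6003, 0.2077, 0.379]
orientation: [-3.14, -0.004, -0.0]
wrist_force: [-4.6, -3.1, 20.1]
opening: -0.0
grasp_force: 10.1
scene [19 20 19 56 40  6 19 14 29 13]
top [ 8  9 11 50 18  5 11  2 11  2]
```

Stiff at 20 N, above the most the catches need, with no further travel: home. I'll lift off gently and check that it stays.

```bash
python3 -m crank '[[[0,0,-0.004],0,0],[[0,0,-0.006],0,0],[[0,0,-0.01],0,0],[[0,0,-0.03],0,0],[[0,0,-0.04],0,0],[[0,0,-0.03],0,0],[[0,0,0],0,0],[[0,0,0],0,0],[[0,0,0],0,0]]'
python3 - <<'E'
from h import *
for n in('wrist','scene','top'):
    d=shot(n,'y_'+n);p=pts(d);z=p[...,2];g=np.hypot(p[...,0]-.5995,p[...,1]-.2072)
    m=(g<.021)&(z>.198)&(z<.23);w=p[m];print(n,len(w),np.median(z[m]),cv2.minEnclosingCircle(w[:,:2].astype(np.float32)))
i=cv2.imread('pics/y_wrist.png')
cv2.imwrite('pics/yy.png',np.hstack([cv2.resize(i[100:280,180:420],(400,300)),cv2.resize(cv2.imread('pics/y_scene.png')[130:250,340:500],(400,300))]))
E
```

```text
clock: 14.65
eef_pos: [0.5993, 0.2072, 0.4704]
orientation: [3.141, 0.002, 0.0]
wrist_force: [0.5, 0.3, -1.1]
opening: 0.0002
grasp_force: 0.0
wrist 1759 0.207182475743007 ((0.5992711782455444, 0.20827996730804443), 0.016982292756438255)
scene 255 0.20770969762767522 ((0.5999762415885925, 0.20621484518051147), 0.017964070662856102)
top 237 0.20646293432751917 ((0.5979918241500854, 0.20584407448768616), 0.01738019287586212)
```

View pics/yy.png

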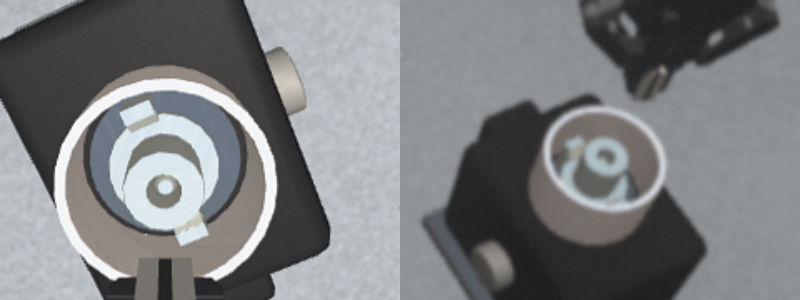

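The carrier stays down: its top dropped 16 mm, from 0.2231 to 0.2072 m. Both catches (left picture, (140,113) and (190,230)) lie over the flange.

```bash
python3 -c "
from station import arm
print(arm.job_done())"
```

```text
the job is handed in; nothing more can be done
None
```

The burr carrier is on the shaft, pressed home at about 20 N and staying down by itself under both catches; no other part was touched, and I handed the job in at about 15 s (the hand-in returned no verdict).

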